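Set four lab things back into their matching bench frames

TASK

Set up the bench: put each of the four things upright into the white frame that is cut for it - the big bottle in the widest round opening, the small bottle in the middle one, the screw-cap tube in the narrowest, the carton in the oblong one - standing flat on the bench inside. One of the smaller things is parked in the widest frame, so clear that before the big bottle goes in, and leave the marker and the timer where they lie.

Things in the scene. Friction and masses are not known exactly. Their poses are not given: they have to be found in the camera images.
- big_bottle_mid (a point): Big round white-and-clear bottle with a blue screw cap, 64 mm in diameter, 159 mm tall, 0.5 kg; the cap is 42 mm wide and takes up the height from 128 to 159 mm, take it there from above. Starts standing on the bench. This point is on its axis, half-way up (80 mm over its foot); z is up along the axis.
- small_bottle_mid (a point): Small round bottle with a blue screw cap, 48 mm in diameter, 97 mm tall, about 0.16 kg; the cap is 34 mm wide, from 78 to 97 mm high, take it there from above. Stands on the bench or, in some starts, inside the widest frame. This point is on its axis, half-way up (48 mm over its foot); z is up along the axis.
- tube_mid (a point): Slim upright screw-cap tube, 116 mm tall, about 36 g, with a blue cap 33 mm wide from 96 to 115 mm high and a straight barrel and foot 28 mm wide; take it by the cap or the barrel from above. Stands on the bench or, in some starts, inside the widest frame. This point is on its axis, half-way up (58 mm over its foot); z is up along the axis.
- carton_mid (a point): Closed cardboard carton lying flat, white with a green band, 61 mm (its x) by 112 mm (its y) by 59 mm high, 0.19 kg; take it across the 61 mm. Starts on the bench. This point is its centre (29.5 mm over its underside).
- frame_wide_centre (a point): White plastic locating frame screwed flat to the bench, 12 mm high, open right through, so that what stands in it stands on the bench top itself. Outside 104 x 104 mm, round opening 80 mm in diameter, for the big bottle; the small bottle or the tube stands in it at the start. This point is the centre of the opening at bench height (z = 0).
- frame_middle_centre (a point): White plastic locating frame screwed flat to the bench, 12 mm high, open right through, so that what stands in it stands on the bench top itself. Outside 88 x 88 mm, round opening 64 mm in diameter, for the small bottle. This point is the centre of the opening at bench height (z = 0).
- frame_narrow_centre (a point): White plastic locating frame screwed flat to the bench, 12 mm high, open right through, so that what stands in it stands on the bench top itself. Outside 74 x 74 mm, round opening 46 mm in diameter, for the tube. This point is the centre of the opening at bench height (z = 0).
- frame_oblong_centre (a point): White plastic locating frame screwed flat to the bench, 12 mm high, open right through, so that what stands in it stands on the bench top itself. Outside 95 x 146 mm, oblong opening 77 mm (its x) by 128 mm (its y), for the carton, whose long side goes along y either way round. This point is the centre of the opening at bench height (z = 0).
- marker: Felt marker lying on the bench, 138 mm long, 12 mm thick; leave it alone. Origin under its middle, x along it.
- timer: Flat white timer, 62 x 62 x 18 mm, lying on the bench; leave it alone. Origin under its middle. Not listed: the frames lie along the front of the bench; behind them stands an instrument (front at x = 0.53, 0.11 m high) whose tower, 0.46 m tall, reaches from x = 0.58 back and from y = 0.11 to 0.29: carry things round in front of it.
There are look-alikes about, which are no part of the job. What is shaped like the part that bears small_bottle_mid but pink or yellow is not meant.

How it is judged:
At the end, for the whole second after the job is handed in: Big bottle in the wide, small bottle in the middle, tube in the narrow and carton in the oblong frame: centres within 13 mm of the frame centre, standing on the bench (height within 5 mm), upright within 0.08 rad, at rest; carton along its frame within 0.26 rad (horizontal distance between big_bottle_mid and frame_wide_centre below 0.013 m and height (world z) of big_bottle_mid between 0.075 and 0.085 m and angle between each of big_bottle_mid, small_bottle_mid, tube_mid, carton_mid's own z axis and vertical below 0.08 rad and linear speed of each of big_bottle, small_bottle, tube, carton below 0.02 m/s and horizontal distance between small_bottle_mid and frame_middle_centre below 0.013 m and height (world z) of small_bottle_mid between 0.043 and 0.053 m and horizontal distance between tube_mid and frame_narrow_centre below 0.013 m and height (world z) of tube_mid between 0.053 and 0.063 m and horizontal distance between carton_mid and frame_oblong_centre below 0.013 m and height (world z) of carton_mid between 0.0245 and 0.0345 m and angle between the x axis of carton_mid and the x axis of frame_oblong_centre, either way round below 0.26 rad); the robot touches nothing.
It fails at once if the marker is pushed more than 30 mm (distance of marker from where it was at the start of the episode above 0.03 m).
It fails at once if the timer is pushed more than 30 mm (distance of timer from where it was at the start of the episode above 0.03 m).
It also fails if it takes over 115 s, if anything falls off the work surface, if the arm or the gripper's body presses on something with over 40 N, if the wrist force passes 120 N, or if a joint passes its speed limit or range.

ROBOT

A 7-joint arm with a two-finger parallel gripper is mounted at the origin on a cart in front of the work surface, level with it; the furniture and walls round the work are solid. World frame = base frame: x ahead of the robot, y to its left, z up, the work surface at z = 0. Lengths are in m, angles in rad, forces in N, time in s.
With the tool pointing down it reaches from about 0.425 to 0.975 m from the base axis. Payload 16.7 kg.
Tool frame: the origin (TCP) lies on the centre line of the jaws, within the pads' length; the fingertips stand 19 mm ahead of it and the grasp point (between the pads) is the TCP (bot.tcp_to_tips is the distance from the TCP to the fingertips, in m); z points along the fingers, y is the direction in which the jaws open and shut (so a half turn about z gives the same grasp; the last joint's range is limited). The gripper opens to 85 mm and grips with 20 to 120 N. Pads are 22 mm wide; open, the fingers measure 114 mm over their backs; the gripper's body (76 mm by 85 mm) begins 54 mm behind the grasp point. The pads swing forward as they close: fully open they stand 13 mm farther back than shut.
Start: joints at [-1.26, 0.426, 0.074, 1.606, -0.034, 1.111, -0.067], TCP at [0.3, 0.605, 0.25] pointing down, gripper open.
Joint ranges: [-2.85, 2.85], [-0.5, 2.14], [-1.23, 1.37], [0.21, 2.46], [-1.02, 4.16], [0.16, 2.05], [-2.73, 2.73]. Speed limits (rad/s): [1.89, 1.89, 2.39, 2.39, 3.01, 3.01, 3.01].

INTERFACE

Orientations are given as a unit quaternion [x, y, z, w].
In Python, from station import telemetry, optics, job_done, bot gives the robot as it stands.
- The arm moves only by the tool play_rows, never from a script. Its argument "deltas" is a list of rows, each a list of 7 numbers: the shift along the tool's x, y, z in mm, then the turn, a rotation vector about the tool's x, y, z in rad, then the opening in per cent of the stroke, from 0 (shut) to 100 (fully open). A call has 1 to 8 rows; each row shifts and turns the pose as measured when the row begins, along the tool's axes as they then stand; what a row does not reach is not made up. A row lasts 1/10 s, in which the tool goes at most 50 mm and 8.59 degrees, less where a joint would pass 70% of its speed; a pose out of reach is approached as far as the arm can. A call is refused whole if a number of a shift passes 50 or a number of a turn 0.15, either way. A call with a gripper value outside its range is refused whole. The fingers move at their own pace and stop on an object; "force" is the grip in N (left out, the last holds). Time passes only in rows, so rows that do not move let the fingers close. It gives the time, the measured TCP pose, the force and the opening at its end, in the units of the state.
- telemetry.observe(): the state, without advancing time (a new reading comes with each control period).
- optics.grab_frame(name): name is "side" or "top" or "wrist"; returns (picture, depth): 400x640x3 uint8, red, green, blue; 400x640 float32, m along the optical axis (not along the pixel's ray), 0 where there is no reading.
- optics.camera_params(name): a dict with "mtx" (3x3 intrinsics, pixels), "k1" (the pictures are not rectified: a ray, as slopes to the right and down, at radius r is drawn at 1 + k1 r^2 times it, then the intrinsics apply), "T" (4x4, takes a point from camera to world coordinates). Camera axes: x right, y down, z forward; pixel columns grow to the right and rows downward; lengths in m; the calibration is good to about 2 mm. A picture is of the moment at which its call begins: read the wrist's pose just before it. camera_params takes no time and is no camera call; for the wrist camera it gives the pose at the moment of the call.
- job_done(): hands the job in, once; it reports no verdict.
The state is a dict: "time": time; "joint_pos": joint angles; "joint_vel": joint speeds; "effort": joint torques, N m; "ee_pos": TCP position; "tool_rot": TCP orientation; "force": force on the tool from outside, world axes, zero at the start; "moment": the same for the moment, N m; "grip_width": finger opening in m.
Only numpy, scipy, OpenCV 4.12 (cv2) and the standard library are available. Lean on these libraries where they do the work, as an engineer would, in place of code of your own. Each camera call takes 0.05 s, during which the arm holds its last target.

## Working session

There is one attempt and no reset: what is moved stays moved. The work goes in short steps, Python scripts to look and compute and a tool call to move; the robot and the scene stay as the last step left them, time stands still between calls to the robot, and variables do not carry over. Pictures are saved under pics/ and viewed, and the job is handed in when it is done.

Besides the shell and the picture viewer there is one more tool, called after "Emit:" as name(argument=value, ...) on one line, values as JSON. play_rows: Moves the arm, as the interface text tells. Its arguments: {"type":"object","properties":{"deltas":{"type":"array"},"force":{"type":"number"}},"required":["deltas"]}

```bash
ls; mkdir -p pics; cat > h.py <<'E'
import numpy as np, cv2
from station import telemetry, optics, job_done, bot
def px2w(P,u,v,z=None,d=None):
    K=P['mtx'];k1=P['k1'];T=np.array(P['T'])
    x=(u-K[0][2])/K[0][0];y=(v-K[1][2])/K[1][1]
    r0=np.hypot(x,y);r=r0
    for _ in range(20): r=r0/(1+k1*r*r)
    s=r/r0 if r0>0 else 1
    ray=np.array([x*s,y*s,1.])
    if d is not None: return T[:3,:3]@(ray*d)+T[:3,3]
    w=T[:3,:3]@ray;t=(z-T[2,3])/w[2];return T[:3,3]+w*t
E
python3 - <<'E'
from h import *
s=telemetry.observe();print(s)
import pickle
D={}
for n in ['top','side','wrist']:
    P=optics.camera_params(n);im,d=optics.grab_frame(n);D[n]=(P,im,d)
    cv2.imwrite(f'pics/{n}0.png',im[:,:,::-1]);print(n,np.round(P['mtx'],1).tolist(),P['k1'],np.round(P['T'],3).tolist())
pickle.dump(D,open('d0.pkl','wb'))
E
```

```text
pics
{'time': 0.0, 'joint_pos': array([-1.25951887,  0.42676027,  0.07386961,  1.60660231, -0.0341067 ,
        1.11082037, -0.06709002]), 'joint_vel': array([-0.00029934,  0.00024155,  0.00059115,  0.00093059,  0.00073623,
       -0.0001425 , -0.00105804]), 'effort': array([ 8.75642963e-04, -9.49853897e+01,  3.76140520e+00, -4.63476777e+01,
        1.93520298e-02,  1.07443373e-02, -1.78203724e-06]), 'ee_pos': array([0.29999602, 0.60423807, 0.24959437]), 'tool_rot': array([ 2.28376182e-01,  9.73572739e-01, -6.57261620e-04, -1.01758356e-04]), 'force': array([-0.02365168, -0.13168781,  0.35322783]), 'moment': array([-0.01200915,  0.02205901,  0.01045223]), 'grip_width': 0.08561750987961475}
top [[396.4, 0.0, 317.1], [0.0, 396.4, 195.3], [0.0, 0.0, 1.0]] -0.044695543115095646 [[-0.022, -0.994, 0.104, 0.403], [-1.0, 0.023, 0.006, -0.044], [-0.008, -0.104, -0.995, 1.288], [0.0, 0.0, 0.0, 1.0]]
side [[413.6, 0.0, 325.3], [0.0, 413.6, 201.8], [0.0, 0.0, 1.0]] 0.03496083446676506 [[0.967, -0.121, 0.224, 0.263], [-0.254, -0.529, 0.81, -1.028], [0.021, -0.84, -0.542, 0.759], [0.0, 0.0, 0.0, 1.0]]
wrist [[294.8, 0.0, 317.6], [0.0, 294.8, 196.0], [0.0, 0.0, 1.0]] 0.015175838832105307 [[0.445, 0.864, 0.235, 0.241], [0.895, -0.429, -0.119, 0.634], [-0.002, 0.264, -0.965, 0.373], [0.0, 0.0, 0.0, 1.0]]
```

View pics/top0.png

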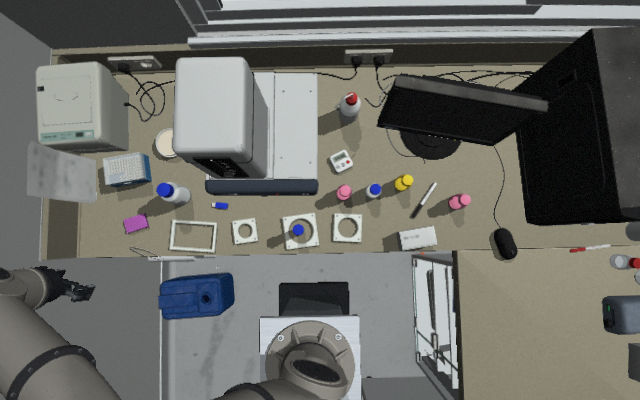

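View pics/side0.png

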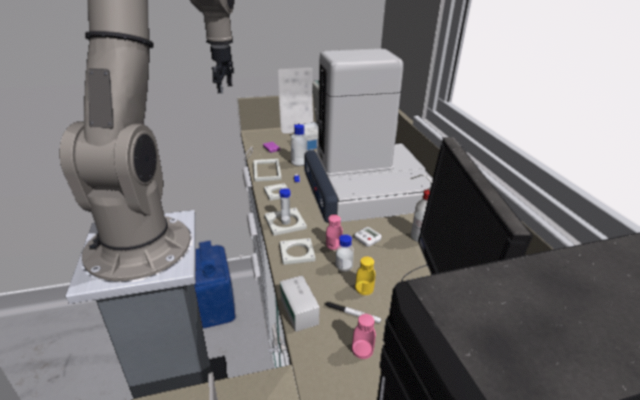

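View pics/wrist0.png

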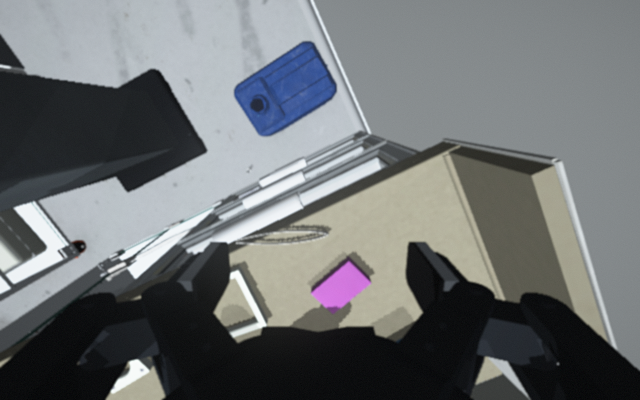

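The top view shows the tube (blue cap at 298,229) in the wide frame, the middle frame at (347,228), the narrow at (244,231) and the oblong at (193,236). The big bottle is at (170,191), the small bottle at (374,190) and the carton at (417,238). I'll enlarge these for exact positions.

```bash
python3 - <<'E'
from h import *
import pickle
P,im,d=pickle.load(open('d0.pkl','rb'))['top']
a=im[150:260,110:310];b=im[150:260,280:480]
for n,c in(('a',a),('b',b)):cv2.imwrite(f'pics/top0{n}.png',cv2.resize(c[:,:,::-1],None,fx=4,fy=4,interpolation=cv2.INTER_CUBIC))
E
```

```text
(no output)
```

View pics/top0a.png

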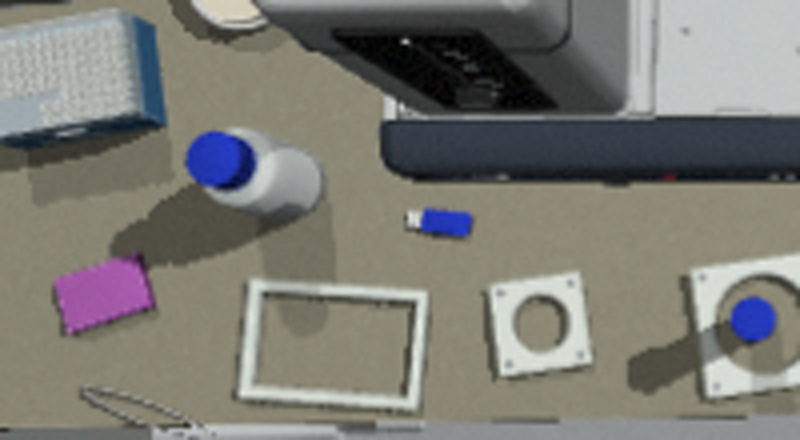

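View pics/top0b.png

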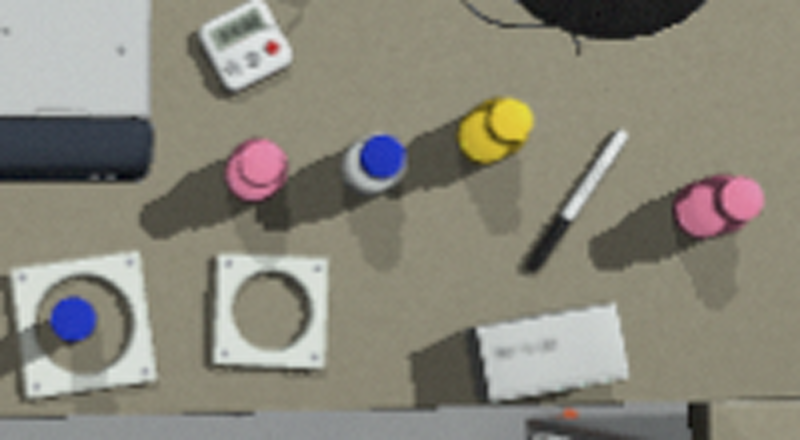

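```bash
cat > m0.py <<'E'
from h import *
import pickle
P,im,d=pickle.load(open('d0.pkl','rb'))['top']
def w(x,y,ox,z): return px2w(P,(x+.5)/4-.5+ox,(y+.5)/4-.5+150,z)
Q={'oblong':(110,.012,[(248,279),(428,292),(417,411),(236,398)]),
'narrow':(110,.012,[(488,286),(580,271),(592,364),(500,379)]),
'wide':(280,.012,[(11,270),(138,251),(157,382),(26,400)]),
'middle':(280,.012,[(215,253),(329,258),(326,369),(211,365)]),
'carton':(280,.059,[(474,328),(614,304),(629,379),(489,402)])}
for n,(o,z,c) in Q.items():
    p=np.array([w(x,y,o,z) for x,y in c])[:,:2]
    e=np.roll(p,-1,0)-p
    a=(e[0]-e[2]); 
    print(n,p.mean(0).round(4),'sides',np.linalg.norm(e,axis=1).round(4),'ang of top edge',np.degrees(np.arctan2(a[1],a[0])).round(1),'side',np.degrees(np.arctan2(*(e[1]-e[3])[::-1])).round(1))
for n,o,z,x,y in [('big',110,.159,219,159),('small',280,.097,383,157),('tube',280,.115,73,319),('marker',280,.006,578,200),('timer',280,.018,245,45),('usb',110,.01,440,222),('pinkA',280,.09,262,162),('yell',280,.09,510,120)]:
    X=w(x,y,o,z); u=int(round(x/4+o));v=int(round(y/4+150)); print(n,X.round(4),px2w(P,u,v,d=np.median(d[v-1:v+2,u-1:u+2])).round(4))
E
python3 m0.py
```

```text
oblong [0.4144 0.3682] sides [0.1481 0.0956 0.1479 0.0961] ang of top edge -95.2 side 174.8
narrow [0.427  0.1994] sides [0.0753 0.0754 0.0749 0.0754] ang of top edge -82.0 side -172.9
wide [0.4227 0.0199] sides [0.1035 0.106  0.1057 0.1047] ang of top edge -83.1 side -173.6
middle [ 0.4308 -0.1306] sides [0.0919 0.0889 0.092  0.0898] ang of top edge -93.6 side 176.5
carton [ 0.3923 -0.3437] sides [0.1107 0.0586 0.1101 0.0577] ang of top edge -82.0 side -171.1
big [0.5487 0.4049 0.159 ] [0.5472 0.4041 0.1562]
small [ 0.5432 -0.2136  0.097 ] [ 0.5428 -0.2155  0.0968]
tube [0.4261 0.0221 0.115 ] [0.4242 0.0218 0.1137]
marker [ 0.5151 -0.384   0.006 ] [ 0.5134 -0.3822  0.0111]
timer [ 0.6467 -0.1161  0.018 ] [ 0.6467 -0.1167  0.0158]
usb [0.512  0.2811 0.01  ] [0.5093 0.2802 0.0085]
pinkA [ 0.5423 -0.1224  0.09  ] [ 0.542  -0.1247  0.0958]
yell [ 0.5703 -0.3127  0.09  ] [ 0.568  -0.3136  0.0975]
```

```bash
cat > go.py <<'E'
import sys
from h import *
from scipy.spatial.transform import Rotation as R
# usage: go.py x y z [jaw_deg]  -> tool-frame shift in mm and rotvec to vertical pose with jaw axis at jaw_deg
s=telemetry.observe();q=R.from_quat(s['tool_rot'])
print('t %.2f'%s['time'],'pos',s['ee_pos'].round(4),'F',s['force'].round(1),'grip %.4f'%s['grip_width'],'j',s['joint_pos'].round(2))
M=q.as_matrix();print('jaw deg %.2f tilt %.2f'%(np.degrees(np.arctan2(M[1,1],M[0,1])),np.degrees(np.arccos(-M[2,2]))))
if len(sys.argv)>3:
    t=np.array(list(map(float,sys.argv[1:4])));print('shift mm',(M.T@(t-s['ee_pos'])*1000).round(1))
    a=np.radians(float(sys.argv[4]) if len(sys.argv)>4 else 0)
    y=np.array([np.cos(a),np.sin(a),0]);z=np.array([0,0,-1.]);T=np.c_[np.cross(y,z),y,z]
    print('rotvec',(q.inv()*R.from_matrix(T)).as_rotvec().round(4))
E
python3 go.py .426 .022 .25 0; python3 -c "
from station import bot
print([x for x in dir(bot) if x[0]!='_'],bot.tcp_to_tips)"
```

```text
t 0.15 pos [0.3001 0.6043 0.2498] F [-0.1  0.5  0.2] grip 0.0856 j [-1.26  0.43  0.07  1.61 -0.03  1.11 -0.07]
jaw deg 63.59 tilt 0.05
shift mm [-3.718e+02 -4.655e+02  3.000e-01]
rotvec [-8.0000e-04  6.0000e-04  1.1099e+00]
['MotionError', 'tcp_to_tips'] 0.019
```

Emit:
play_rows(deltas=[[0,0,0,0,0,0.139,100],[0,0,0,0,0,0.139,100],[0,0,0,0,0,0.139,100],[0,0,0,0,0,0.139,100],[0,0,0,0,0,0.139,100],[0,0,0,0,0,0.139,100],[0,0,0,0,0,0.139,100],[0,0,0,0,0,0.139,100]], force=40)

```text
time: 0.95
ee_pos: [0.2998, 0.603, 0.2474]
tool_rot: [0.722, 0.692, -0.002, 0.001]
force: [0.2, -0.1, -1.0]
grip_width: 0.0853
```

```bash
python3 go.py .426 .022 .25 0
```

```text
t 0.95 pos [0.2998 0.603  0.2474] F [ 0.2 -0.1 -1. ] grip 0.0853 j [-1.43  0.44  0.31  1.62 -0.15  1.11 -1.12]
jaw deg -2.50 tilt 0.30
shift mm [-5.749e+02  1.514e+02 -1.000e-01]
rotvec [-0.0021  0.0049 -0.0436]
```

Emit:
play_rows(deltas=[[-40,9,-1,0,0,-0.01,100],[-40,9,-1,0,0,-0.01,100],[-40,9,-1,0,0,-0.01,100],[-40,9,0,0,0,-0.01,100],[-40,9,0,0,0,0,100],[-40,9,0,0,0,0,100],[-40,9,0,0,0,0,100],[-40,9,0,0,0,0,100]])

```text
time: 1.75
ee_pos: [0.3638, 0.2745, 0.2489]
tool_rot: [0.707, 0.707, -0.004, 0.001]
force: [1.3, -0.2, 0.2]
grip_width: 0.0854
```

```bash
python3 go.py .426 .022 .25 0
```

```text
t 1.75 pos [0.3638 0.2745 0.2489] F [ 1.3 -0.2  0.2] grip 0.0854 j [-1.2   0.06  0.44  2.09 -0.03  1.   -0.75]
jaw deg -0.01 tilt 0.46
shift mm [-252.5   62.2    0.4]
rotvec [-0.0038  0.007  -0.0001]
```

Emit:
play_rows(deltas=[[-38,12,0,0,0.005,0,100],[-38,12,0,0,0,0,100],[-38,12,0,0,0,0,100],[-38,12,0,0,0,0,100],[-38,10,0,0,0,0,100],[-36,4,0,0,0,0,100],[-20,2,0,0,0,0,100],[0,0,0,0,0,0,100]])

```text
time: 2.55
ee_pos: [0.4283, 0.0127, 0.2495]
tool_rot: [0.709, 0.705, -0.0, -0.002]
force: [0.2, 0.6, 0.5]
grip_width: 0.0856
```

```bash
python3 go.py .425 .022 .1 0
```

```text
t 2.55 pos [0.4283 0.0127 0.2495] F [0.2 0.6 0.5] grip 0.0856 j [-0.9  -0.02  0.73  2.16  0.01  1.   -0.18]
jaw deg -0.36 tilt 0.19
shift mm [  9.1  -2.9 149.5]
rotvec [-0.0028 -0.0017 -0.0063]
```

Emit:
play_rows(deltas=[[9,-3,30,0,0,-0.005,100],[0,0,30,0,0,0,100],[0,0,30,0,0,0,100],[0,0,30,0,0,0,100],[0,0,20,0,0,0,100],[0,0,6,0,0,0,100],[0,0,0,0,0,0,100]])

```text
time: 3.25
ee_pos: [0.4257, 0.0258, 0.0991]
tool_rot: [0.707, 0.707, 0.001, -0.002]
force: [-0.1, -0.3, 0.1]
grip_width: 0.0854
```

```bash
python3 go.py .425 .022 .1 0; python3 - <<'E'
from h import *
im,d=optics.grab_frame('wrist');cv2.imwrite('pics/w1.png',im[:,:,::-1])
E
```

```text
t 3.25 pos [0.4257 0.0258 0.0991] F [-0.1 -0.3  0.1] grip 0.0854 j [-0.78  0.3   0.66  2.31 -0.32  0.62  0.12]
jaw deg 0.02 tilt 0.23
shift mm [-3.8 -0.7 -0.9]
rotvec [-0.0005 -0.004   0.0003]
```

View pics/w1.png

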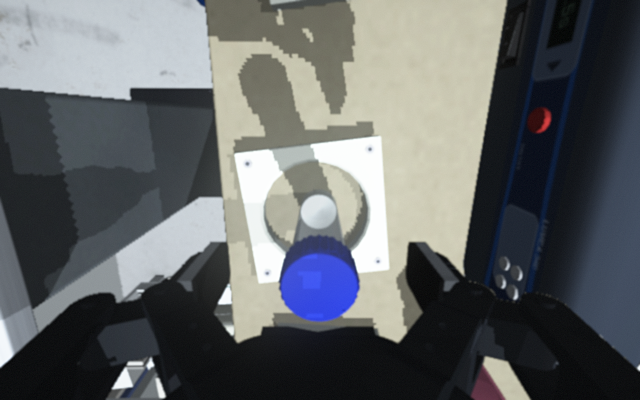

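The cap at (319,282) sits centred between the fingertips. I'll nudge 4 mm along tool x and close.

Emit:
play_rows(deltas=[[-4,0,0,0,0,0,100],[0,0,0,0,0,0,0],[0,0,0,0,0,0,0],[0,0,0,0,0,0,0],[0,0,0,0,0,0,0],[0,0,0,0,0,0,0],[0,0,0,0,0,0,0],[0,0,0,0,0,0,0]], force=30)

```text
time: 4.1
ee_pos: [0.4279, 0.0228, 0.1031]
tool_rot: [0.707, 0.707, 0.005, -0.001]
force: [0.2, 0.5, -0.2]
grip_width: 0.0317
```

```bash
python3 go.py .427 .1994 .14 0
```

```text
t 4.10 pos [0.4279 0.0228 0.1031] F [ 0.2  0.5 -0.2] grip 0.0317 j [-0.77  0.29  0.66  2.3  -0.32  0.63  0.13]
jaw deg 0.06 tilt 0.58
shift mm [176.9  -0.5 -35.4]
rotvec [ 0.0058 -0.0084  0.0011]
```

Emit:
play_rows(deltas=[[0,0,-25,0,-0.005,0,0],[0,0,-25,0,0,0,0],[25,0,0,0,0,0,0],[35,0,0,0,0,0,0],[35,0,0,0,0,0,0],[35,0,0,0,0,0,0],[35,0,0,0,0,0,0],[12,0,0,0,0,0,0]])

```text
time: 4.9
ee_pos: [0.4276, 0.2041, 0.1556]
tool_rot: [0.709, 0.705, 0.003, 0.001]
force: [0.3, 0.2, 0.1]
grip_width: 0.0319
```

```bash
python3 go.py .427 .1994 .14 0
```

```text
t 4.90 pos [0.4276 0.2041 0.1556] F [0.3 0.2 0.1] grip 0.0319 j [-1.14  0.25  0.64  2.17 -0.21  0.77 -0.36]
jaw deg -0.27 tilt 0.39
shift mm [-4.8 -0.7 15.6]
rotvec [ 0.0057 -0.0037 -0.0048]
```

```bash
python3 - <<'E'
from h import *
import pickle
P=optics.camera_params('wrist');im,d=optics.grab_frame('wrist');cv2.imwrite('pics/w2.png',im[:,:,::-1]);pickle.dump((P,im,d),open('w2.pkl','wb'))
E
python3 go.py .427 .1994 .14 0
```

```text
t 4.95 pos [0.4276 0.2046 0.1555] F [-0.3  2.9  0.1] grip 0.0320 j [-1.14  0.25  0.64  2.17 -0.21  0.77 -0.36]
jaw deg -0.24 tilt 0.38
shift mm [-5.2 -0.7 15.5]
rotvec [ 0.0057 -0.0035 -0.0041]
```

View pics/w2.png

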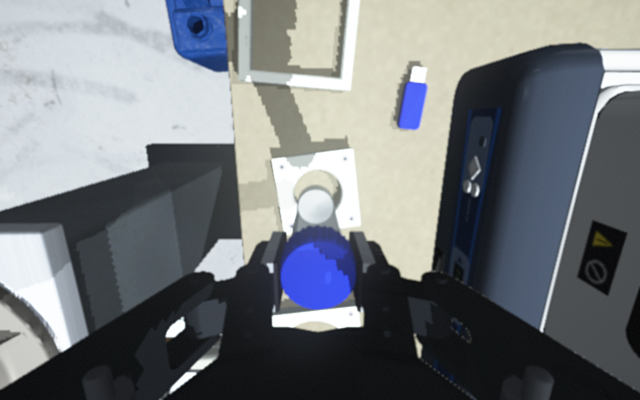

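```bash
python3 - <<'E'
from h import *
import pickle
P,im,d=pickle.load(open('w2.pkl','rb'))
cv2.imwrite('pics/w2c.png',cv2.resize(im[130:330,240:400,::-1],None,fx=4,fy=3,interpolation=cv2.INTER_CUBIC))
for p in [(272,156),(354,149),(361,228)]: print(px2w(P,*p,z=.012).round(4))
E
```

```text
[0.388  0.2357 0.012 ]
[0.4621 0.2416 0.012 ]
[0.4709 0.1656 0.012 ]
```

View pics/w2c.png

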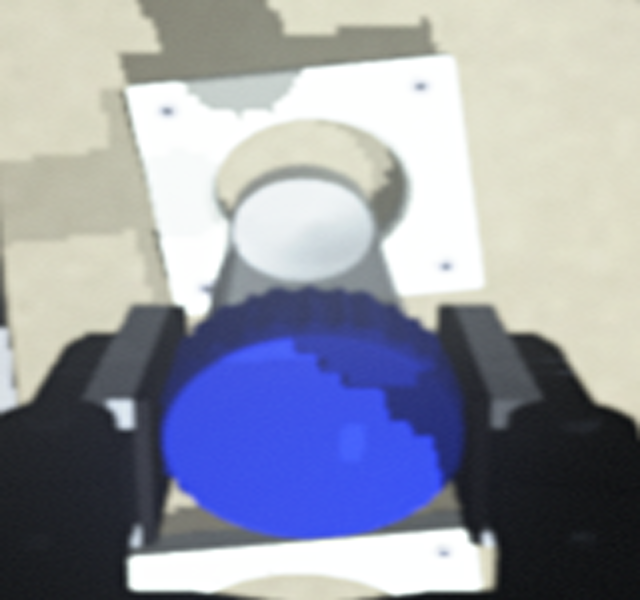

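```bash
python3 - <<'E'
from h import *
import pickle
P,im,d=pickle.load(open('w2.pkl','rb'))
c=[px2w(P,*p,z=.012).round(4) for p in [(272,158.7),(354,148.4),(361,225.3)]]
print(c,(c[0]+c[2])/2, np.linalg.norm(c[0]-c[1]),np.linalg.norm(c[2]-c[1]))
print('foot',px2w(P,315.8,206.3,z=.0525),'cap',px2w(P,318,275,z=.167))
E
```

```text
[array([0.3879, 0.2333, 0.012 ]), array([0.4621, 0.2421, 0.012 ]), array([0.4708, 0.1684, 0.012 ])] [0.42935 0.20085 0.012  ] 0.07472001070663734 0.07421172414113555
foot [0.42743719 0.20034281 0.0525    ] cap [0.42848361 0.20514281 0.167     ]
```

Emit:
play_rows(deltas=[[-3,0,12,0.003,0,0,0],[0,0,15,0,0,0,0],[0,0,12,0,0,0,0],[0,0,6,0,0,0,0],[0,0,3,0,0,0,0],[0,0,0,0,0,0,0]])

```text
time: 5.55
ee_pos: [0.4275, 0.1963, 0.103]
tool_rot: [0.71, 0.704, 0.001, -0.0]
force: [-0.4, -0.4, -0.7]
grip_width: 0.0316
```

```bash
python3 go.py .428 .201 .104 0
```

```text
t 5.55 pos [0.4275 0.1963 0.103 ] F [-0.4 -0.4 -0.7] grip 0.0316 j [-1.06  0.35  0.59  2.21 -0.31  0.66 -0.26]
jaw deg -0.47 tilt 0.07
shift mm [ 4.7  0.5 -1. ]
rotvec [ 0.0007 -0.001  -0.0082]
```

Emit:
play_rows(deltas=[[4,0,0,0,0,-0.005,0],[0,0,0,0,0,0,0],[0,0,0,0,0,0,25],[0,0,0,0,0,0,70],[0,0,0,0,0,0,100],[0,0,0,0,0,0,100],[0,0,0,0,0,0,100]])

```text
time: 6.25
ee_pos: [0.4283, 0.2011, 0.1045]
tool_rot: [0.708, 0.706, 0.002, -0.0]
force: [-0.2, 0.7, -0.1]
grip_width: 0.0851
```

```bash
python3 go.py .428 .201 .25 0
```

```text
t 6.25 pos [0.4283 0.2011 0.1045] F [-0.2  0.7 -0.1] grip 0.0851 j [-1.07  0.35  0.59  2.21 -0.31  0.67 -0.26]
jaw deg -0.16 tilt 0.23
shift mm [ 3.000e-01  1.000e-01 -1.455e+02]
rotvec [ 0.0026 -0.0031 -0.0027]
```

Next I'll rise and head for the small bottle at (.543,-.215).

Emit:
play_rows(deltas=[[0,0,-35,0,0,0,100],[0,0,-40,0,0,0,100],[0,0,-35,0,0,0,100],[-40,0,-10,0,0,0,100],[-40,0,0,0,0,0,100],[-40,0,0,0,0,0,100],[-40,0,0,0,0,0,100],[-40,5,0,0,0,0,100]])

```text
time: 7.05
ee_pos: [0.4328, -0.0015, 0.2295]
tool_rot: [0.705, 0.709, 0.003, 0.0]
force: [0.5, 0.5, -0.2]
grip_width: 0.0851
```

```bash
python3 go.py .542 -.2145 .22 0
```

```text
t 7.05 pos [ 0.4328 -0.0015  0.2295] F [ 0.5  0.5 -0.2] grip 0.0851 j [-0.98  0.02  0.87  2.18 -0.02  0.94 -0.09]
jaw deg 0.33 tilt 0.32
shift mm [-213.6  107.9    9.3]
rotvec [ 0.0046 -0.0033  0.0058]
```

Emit:
play_rows(deltas=[[-30,14,0,0,0,0,100],[-30,16,0,0,0,0,100],[-30,16,0,0,0,0,100],[-30,16,0,0,0,0,100],[-30,16,0,0,0,0,100],[-25,14,0,0,0,0,100],[-18,10,0,0,0,0,100],[0,0,0,0,0,0,100]])

```text
time: 7.85
ee_pos: [0.5381, -0.2076, 0.2287]
tool_rot: [0.706, 0.708, 0.004, 0.0]
force: [-0.6, 1.2, 0.2]
grip_width: 0.0858
```

```bash
python3 go.py .542 -.2145 .22 0; python3 - <<'E'
from h import *
im,d=optics.grab_frame('side');cv2.imwrite('pics/s1.png',im[:,:,::-1])
im,d=optics.grab_frame('wrist');cv2.imwrite('pics/w3.png',im[:,:,::-1])
E
```

```text
t 7.85 pos [ 0.5381 -0.2076  0.2287] F [-0.6  1.2  0.2] grip 0.0858 j [-0.44  0.4   0.9   1.89 -0.38  1.02  0.63]
jaw deg 0.14 tilt 0.50
shift mm [-7.   3.9  8.7]
rotvec [ 0.0065 -0.0058  0.0024]
```

View pics/s1.png

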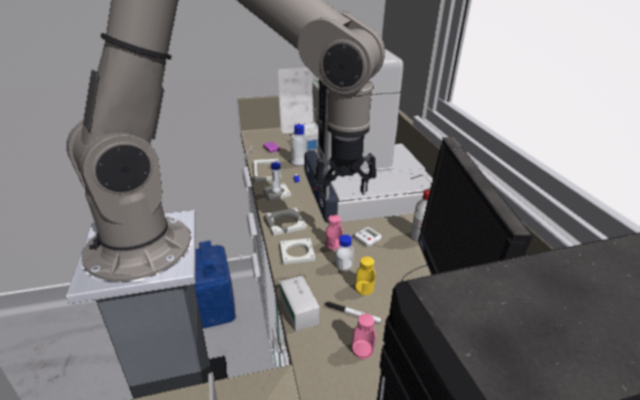

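View pics/w3.png

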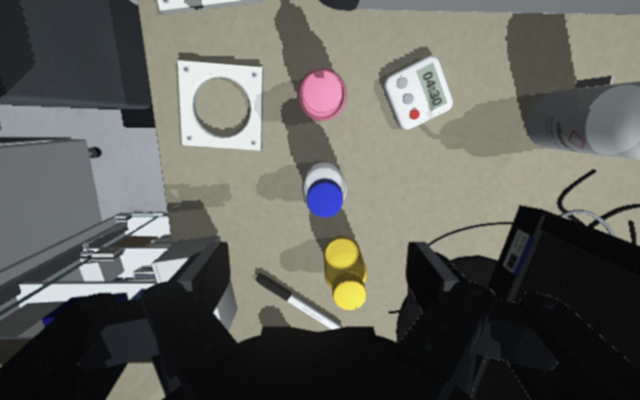

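```bash
python3 - <<'E'
from h import *
P=optics.camera_params('wrist')
print(px2w(P,324,199,z=.097),px2w(P,322,93,z=.097),px2w(P,349,294,z=.097))
c=[px2w(P,*p,z=.012) for p in [(178,61),(264,67),(261,150),(180,143)]];print(np.mean(c,0))
E
```

```text
[ 0.54449027 -0.2105758   0.097     ] [ 0.54207005 -0.12047521  0.097     ] [ 0.56988045 -0.30741924  0.097     ]
[ 0.43258011 -0.1289555   0.012     ]
```

Emit:
play_rows(deltas=[[-5,5,20,0.005,-0.005,0,100],[0,0,25,0,0,0,100],[0,0,28,0,0,0,100],[0,0,28,0,0,0,100],[0,0,20,0,0,0,100],[0,0,10,0,0,0,100],[0,0,0,0,0,0,100]])

```text
time: 8.65
ee_pos: [0.5425, -0.2017, 0.0946]
tool_rot: [0.703, 0.711, 0.003, -0.001]
force: [-0.2, -0.3, 0.4]
grip_width: 0.0857
```

```bash
python3 go.py .5437 -.213 .093 0
```

```text
t 8.65 pos [ 0.5425 -0.2017  0.0946] F [-0.2 -0.3  0.4] grip 0.0857 j [-0.31  0.58  0.74  1.98 -0.56  0.79  0.77]
jaw deg 0.67 tilt 0.41
shift mm [-11.3   1.1   1.6]
rotvec [ 0.0032 -0.0065  0.0117]
```

Emit:
play_rows(deltas=[[-11,1,1,0,0,0.01,100],[0,0,0,0,0,0,100]])

```text
time: 8.85
ee_pos: [0.5444, -0.213, 0.0952]
tool_rot: [0.706, 0.708, 0.004, -0.001]
force: [-0.1, 0.4, 0.2]
grip_width: 0.0854
```

```bash
python3 go.py .5437 -.213 .093 0
```

```text
t 8.85 pos [ 0.5444 -0.213   0.0952] F [-0.1  0.4  0.2] grip 0.0854 j [-0.29  0.58  0.75  1.97 -0.56  0.8   0.78]
jaw deg 0.12 tilt 0.46
shift mm [-0.  -0.7  2.2]
rotvec [ 0.0048 -0.0064  0.0021]
```

Emit:
play_rows(deltas=[[0,0,3,0,0,0,50],[0,0,0,0,0,0,0],[0,0,0,0,0,0,0],[0,0,0,0,0,0,0],[0,0,0,0,0,0,0],[0,0,0,0,0,0,0]], force=40)

```text
time: 9.45
ee_pos: [0.5455, -0.2136, 0.0943]
tool_rot: [0.707, 0.708, 0.005, 0.001]
force: [0.4, 0.4, -0.3]
grip_width: 0.0321
```

```bash
python3 go.py .4317 -.13 .16 0
```

```text
t 9.45 pos [ 0.5455 -0.2136  0.0943] F [ 0.4  0.4 -0.3] grip 0.0321 j [-0.29  0.58  0.74  1.97 -0.56  0.79  0.78]
jaw deg 0.08 tilt 0.59
shift mm [  84.2 -113.1  -66.1]
rotvec [ 0.0083 -0.0063  0.0015]
```

Emit:
play_rows(deltas=[[0,0,-20,0.006,-0.005,0,0],[0,0,-28,0,0,0,0],[0,-20,-15,0,0,0,0],[5,-30,0,0,0,0,0],[20,-30,0,0,0,0,0],[30,-22,0,0,0,0,0],[24,-8,0,0,0,0,0],[0,0,0,0,0,0,0]])

```text
time: 10.25
ee_pos: [0.4296, -0.1329, 0.1577]
tool_rot: [0.707, 0.707, 0.0, -0.001]
force: [-0.3, 0.4, -0.7]
grip_width: 0.0324
```

```bash
python3 go.py .4317 -.13 .14 0; python3 - <<'E'
from h import *
import pickle
P=optics.camera_params('wrist');im,d=optics.grab_frame('wrist');cv2.imwrite('pics/w4.png',im[:,:,::-1]);pickle.dump((P,im,d),open('w4.pkl','wb'))
E
```

```text
t 10.25 pos [ 0.4296 -0.1329  0.1577] F [-0.3  0.4 -0.7] grip 0.0324 j [-0.66  0.27  0.96  2.22 -0.31  0.79  0.5 ]
jaw deg 0.02 tilt 0.14
shift mm [ 2.8  2.1 17.7]
rotvec [-0.001  -0.0022  0.0003]
```

View pics/w4.png

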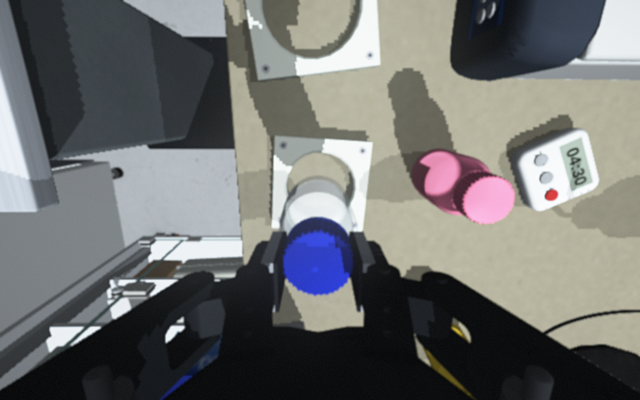

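Emit:
play_rows(deltas=[[3,2,14,0,0,0,0],[0,0,18,0,0,0,0],[0,0,10,0,0,0,0],[0,0,0,0,0,0,0]])

```text
time: 10.7
ee_pos: [0.4344, -0.1325, 0.1153]
tool_rot: [0.707, 0.707, 0.001, 0.001]
force: [-1.4, 0.3, -1.3]
grip_width: 0.0322
```

```bash
python3 go.py .4317 -.13 .095 0
```

```text
t 10.70 pos [ 0.4344 -0.1325  0.1153] F [-1.4  0.3 -1.3] grip 0.0322 j [-0.57  0.36  0.87  2.25 -0.43  0.7   0.6 ]
jaw deg -0.00 tilt 0.16
shift mm [ 2.5 -2.8 20.3]
rotvec [ 0.0027 -0.001  -0.    ]
```

Emit:
play_rows(deltas=[[3,-3,0,0,0,0,0],[0,0,9,0,0,0,0],[0,0,8,0,0,0,0],[0,0,3,0,0,0,0],[0,0,0,0,0,0,0]])

```text
time: 11.2
ee_pos: [0.432, -0.1304, 0.0949]
tool_rot: [0.708, 0.707, 0.002, 0.001]
force: [0.3, -0.1, -1.9]
grip_width: 0.0322
```

```bash
python3 go.py .4317 -.13 .095 0
```

```text
t 11.20 pos [ 0.432  -0.1304  0.0949] F [ 0.3 -0.1 -1.9] grip 0.0322 j [-0.53  0.39  0.82  2.26 -0.48  0.65  0.64]
jaw deg -0.08 tilt 0.23
shift mm [ 0.4 -0.3 -0.1]
rotvec [ 0.0041 -0.0004 -0.0015]
```

Position is right, so I'll release and rise.

Emit:
play_rows(deltas=[[0,0,0,0,0,0,25],[0,0,0,0,0,0,60],[0,0,0,0,0,0,100],[0,0,0,0,0,0,100],[0,0,0,0,0,0,100],[0,0,-25,0,0,0,100],[0,0,-35,0,0,0,100],[0,0,-35,0,0,0,100]])

```text
time: 12.0
ee_pos: [0.4297, -0.1312, 0.19]
tool_rot: [0.708, 0.706, -0.002, -0.0]
force: [0.4, 1.5, 1.6]
grip_width: 0.0852
```

```bash
python3 go.py .392 -.3437 .19 8.9
```

```text
t 12.00 pos [ 0.4297 -0.1312  0.19  ] F [0.4 1.5 1.6] grip 0.0852 j [-0.76  0.2   1.04  2.19 -0.22  0.86  0.41]
jaw deg -0.19 tilt 0.20
shift mm [-212.6  -37.     0.5]
rotvec [-0.003   0.0018 -0.1586]
```

Emit:
play_rows(deltas=[[-25,-4,0,0,0,0,100],[-32,-5,0,0,0,0,100],[-35,-6,0,0,0,0,100],[-35,-6,0,0,0,0,100],[-35,-6,0,0,0,0,100],[-30,-6,0,0,0,-0.05,100],[-10,0,0,0,0,-0.1,100],[0,0,0,0,0,0,100]])

```text
time: 12.8
ee_pos: [0.4017, -0.3366, 0.1948]
tool_rot: [0.647, 0.763, 0.003, 0.003]
force: [-0.9, -0.0, -0.7]
grip_width: 0.0851
```

```bash
python3 go.py .392 -.3437 .15 8.9; python3 - <<'E'
from h import *
import pickle
P=optics.camera_params('wrist');im,d=optics.grab_frame('wrist');cv2.imwrite('pics/w5.png',im[:,:,::-1]);pickle.dump((P,im,d),open('w5.pkl','wb'))
E
```

```text
t 12.80 pos [ 0.4017 -0.3366  0.1948] F [-0.9 -0.  -0.7] grip 0.0851 j [-0.17  0.35  0.92  2.04 -0.36  0.91  1.11]
jaw deg 9.43 tilt 0.43
shift mm [ -5.4 -11.1  44.7]
rotvec [0.0074 0.0007 0.0093]
```

View pics/w5.png

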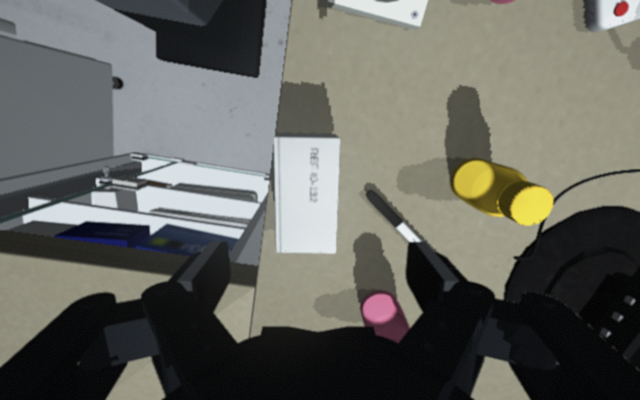

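```bash
python3 - <<'E'
from h import *
import pickle
P,im,d=pickle.load(open('w5.pkl','rb'))
cv2.imwrite('pics/w5c.png',cv2.resize(im[120:270,260:400,::-1],None,fx=4,fy=4,interpolation=cv2.INTER_CUBIC))
E
```

```text
(no output)
```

View pics/w5c.png

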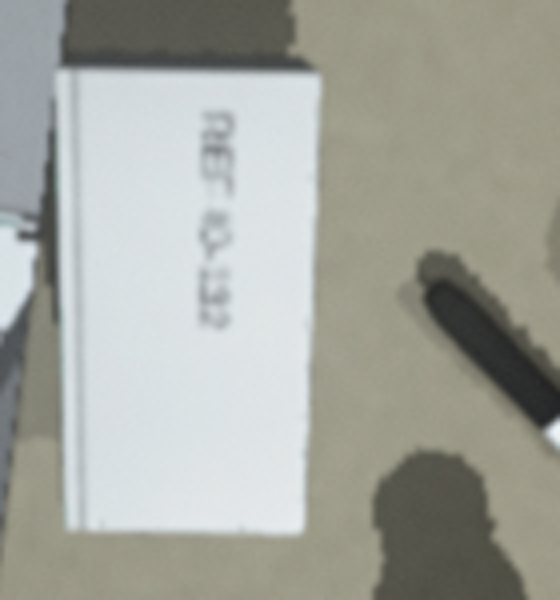

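```bash
python3 - <<'E'
from h import *
import pickle
P,im,d=pickle.load(open('w5.pkl','rb'))
f=lambda x,y,z:px2w(P,(x+.5)/4-.5+260,(y+.5)/4-.5+120,z)
c=np.array([f(x,y,.059) for x,y in [(58,70),(320,73),(303,533),(68,530)]])
e=np.roll(c,-1,0)-c
print(c.round(4),c.mean(0),np.linalg.norm(e,axis=1),np.degrees(np.arctan2(e[:,1],e[:,0])))
print(f(440,290,.006),f(75,300,.059))
for x,y in [(63,300),(90,300),(200,300),(290,300),(305,300),(200,500),(200,100)]:
    u=int(x/4+260);v=int(y/4+120);print(x,y,px2w(P,u,v,d=d[v,u]).round(4))
E
```

```text
[[ 0.3585 -0.295   0.059 ]
 [ 0.4144 -0.2865  0.059 ]
 [ 0.4303 -0.3942  0.059 ]
 [ 0.3744 -0.4025  0.059 ]] [ 0.39437902 -0.34454249  0.059     ] [0.05655502 0.10893215 0.05647174 0.108592  ] [   8.72555231  -81.62899219 -171.61907564   98.41437687]
[ 0.46234979 -0.34175775  0.006     ] [ 0.36867773 -0.34543071  0.059     ]
63 300 [ 0.3655 -0.3469  0.0568]
90 300 [ 0.3719 -0.3455  0.0581]
200 300 [ 0.3972 -0.3417  0.057 ]
290 300 [ 0.417  -0.3381  0.0584]
305 300 [ 0.4206 -0.3375  0.0584]
200 500 [ 0.4049 -0.3907  0.0575]
200 100 [ 0.3901 -0.2967  0.0586]
```

Emit:
play_rows(deltas=[[-7,-9,15,0.007,0,0.01,100],[0,0,25,0,0,0,100],[0,0,25,0,0,0,100],[0,0,20,0,0,0,100],[0,0,5,0,0,0,100],[0,0,0,0,0,0,100]])

```text
time: 13.45
ee_pos: [0.3963, -0.3386, 0.1026]
tool_rot: [0.656, 0.755, 0.001, 0.0]
force: [-0.8, 1.2, 0.2]
grip_width: 0.0855
```

```bash
python3 go.py .394 -.344 .042 8.6
```

```text
t 13.45 pos [ 0.3963 -0.3386  0.1026] F [-0.8  1.2  0.2] grip 0.0855 j [-0.04  0.49  0.79  2.11 -0.52  0.75  1.23]
jaw deg 8.02 tilt 0.13
shift mm [-5.1 -3.1 60.5]
rotvec [ 0.002  -0.0012 -0.0102]
```

Emit:
play_rows(deltas=[[-6,-3,0,0.002,0,-0.01,100],[-1,0,15,0,0,0,100],[-1,0,18,0,0,0,100],[-1,0,18,0,0,0,100],[0,0,8,0,0,0,100],[0,0,0,0,0,0,100]])

```text
time: 14.05
ee_pos: [0.3974, -0.3491, 0.044]
tool_rot: [0.652, 0.758, 0.001, 0.003]
force: [-0.5, 1.2, 0.1]
grip_width: 0.0856
```

```bash
python3 go.py .394 -.344 .042 8.6
```

```text
t 14.05 pos [ 0.3974 -0.3491  0.044 ] F [-0.5  1.2  0.1] grip 0.0856 j [ 0.07  0.58  0.68  2.12 -0.62  0.64  1.33]
jaw deg 8.63 tilt 0.33
shift mm [ 5.6 -2.6  2. ]
rotvec [0.0054 0.0022 0.0005]
```

Emit:
play_rows(deltas=[[4,-3,1,0.005,0,0,100],[0,0,0,0,0,0,60],[0,0,0,0,0,0,50],[0,0,0,0,0,0,30],[0,0,0,0,0,0,30],[0,0,0,0,0,0,30],[0,0,0,0,0,0,30]], force=50)

```text
time: 14.75
ee_pos: [0.3947, -0.3458, 0.0455]
tool_rot: [0.652, 0.758, -0.0, 0.002]
force: [-0.9, -0.7, -1.2]
grip_width: 0.0602
```

```bash
python3 go.py .394 -.344 .25 8.6
```

```text
t 14.75 pos [ 0.3947 -0.3458  0.0455] F [-0.9 -0.7 -1.2] grip 0.0602 j [ 0.06  0.58  0.69  2.13 -0.62  0.64  1.33]
jaw deg 8.64 tilt 0.28
shift mm [ 1.100e+00  2.000e-01 -2.045e+02]
rotvec [0.0029 0.0039 0.0007]
```

Emit:
play_rows(deltas=[[0,0,-20,0,0,0,30],[0,0,-30,0,0,0,30],[0,0,-35,0,0,0,30],[0,0,-35,0,0,0,30],[15,0,-35,0,0,0,30],[25,0,-20,0,0,0,30],[30,0,0,0,0,0.05,30],[30,6,0,0,0,0.05,30]])

```text
time: 15.55
ee_pos: [0.3842, -0.2469, 0.2254]
tool_rot: [0.693, 0.721, -0.001, 0.001]
force: [1.3, 0.9, -1.0]
grip_width: 0.06
```

```bash
python3 go.py .435 -.1 .22 0
```

```text
t 15.55 pos [ 0.3842 -0.2469  0.2254] F [ 1.3  0.9 -1. ] grip 0.0600 j [-0.56  0.13  1.09  2.15 -0.15  0.94  0.66]
jaw deg 2.29 tilt 0.16
shift mm [144.7  56.6   5. ]
rotvec [-0.0005  0.0028  0.04  ]
```

Emit:
play_rows(deltas=[[25,12,0,0,0,0.02,30],[30,12,0,0,0,0.02,30],[30,12,0,0,0,0,30],[30,10,0,0,0,0,30],[35,6,0,0,0,0,30],[35,0,0,0,0,0,30],[35,0,0,0,0,0,30],[35,0,0,0,0,0,30]])

```text
time: 16.35
ee_pos: [0.4356, 0.0188, 0.2263]
tool_rot: [0.71, 0.705, 0.002, 0.0]
force: [1.0, -0.1, -1.7]
grip_width: 0.0603
```

```bash
python3 go.py .4145 .3685 .22 -5.2
```

```text
t 16.35 pos [0.4356 0.0188 0.2263] F [ 1.  -0.1 -1.7] grip 0.0603 j [-1.05  0.04  0.91  2.18 -0.04  0.93 -0.13]
jaw deg -0.40 tilt 0.24
shift mm [349.5 -23.5   7.1]
rotvec [ 0.0033 -0.0026  0.0838]
```

Emit:
play_rows(deltas=[[38,-1,0,0,0,0,30],[38,-1,0,0,0,0,30],[38,-2,0,0,0,0,30],[38,-2,0,0,0,0,30],[38,-3,0,0,0,0,30],[38,-3,0,0,0,0.04,30],[38,-3,0,0,0,0.04,30],[36,0,0,0,0,0,30]])

```text
time: 17.15
ee_pos: [0.4238, 0.3328, 0.2281]
tool_rot: [0.739, 0.674, 0.003, -0.002]
force: [0.9, -0.7, -0.0]
grip_width: 0.06
```

```bash
python3 go.py .4145 .3685 .22 -5.2
```

```text
t 17.15 pos [0.4238 0.3328 0.2281] F [ 0.9 -0.7 -0. ] grip 0.0600 j [-1.36  0.26  0.69  1.97 -0.21  0.97 -0.66]
jaw deg -5.22 tilt 0.41
shift mm [ 34.6 -12.5   8.3]
rotvec [ 0.0022 -0.0069 -0.0004]
```

Emit:
play_rows(deltas=[[20,-7,10,0,-0.005,0,30],[12,-5,25,0,0,0,30],[0,0,25,0,0,0,30],[0,0,20,0,0,0,30],[0,0,10,0,0,0,30],[0,0,0,0,0,0,30]])

```text
time: 17.75
ee_pos: [0.4133, 0.3737, 0.1344]
tool_rot: [0.736, 0.677, 0.002, 0.0]
force: [0.2, 0.3, -1.6]
grip_width: 0.0601
```

```bash
python3 go.py .4145 .3685 .08 -5.2; python3 - <<'E'
from h import *
import pickle
P=optics.camera_params('wrist');im,d=optics.grab_frame('wrist');cv2.imwrite('pics/w6.png',im[:,:,::-1]);pickle.dump((P,im,d),open('w6.pkl','wb'))
E
```

```text
t 17.75 pos [0.4133 0.3737 0.1344] F [ 0.2  0.3 -1.6] grip 0.0601 j [-1.33  0.43  0.6   2.01 -0.33  0.8  -0.62]
jaw deg -4.82 tilt 0.20
shift mm [-5.2  1.5 54.4]
rotvec [ 0.003  -0.0018  0.0067]
```

View pics/w6.png

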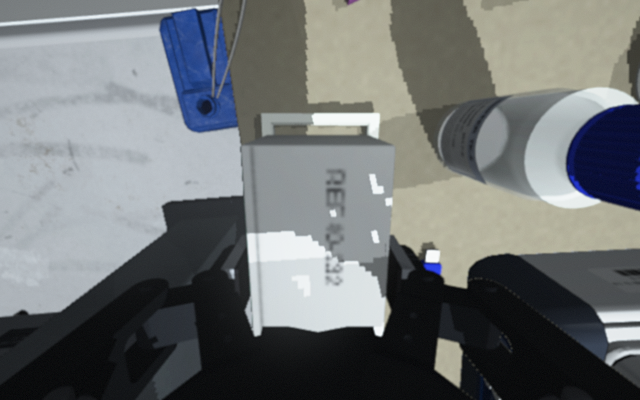

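```bash
python3 - <<'E'
from h import *
import pickle
P,im,d=pickle.load(open('w6.pkl','rb'))
cv2.imwrite('pics/w6c.png',cv2.resize(im[100:180,230:410,::-1],None,fx=4,fy=4,interpolation=cv2.INTER_CUBIC))
a,b=[px2w(P,*p,z=.012) for p in [(261,114),(380,113)]]
e=b-a;print(a,b,np.linalg.norm(e),np.degrees(np.arctan2(e[1],e[0])))
n=np.array([e[1],-e[0]])/np.linalg.norm(e[:2]);print((a+b)[:2]/2+.073*n)
c=[px2w(P,*p,z=.1344+.0135) for p in [(246,145),(393,146)]];print(c,np.mean(c,0))
n5=np.array([np.sin(np.radians(-4.9)),-np.cos(np.radians(-4.9))]);print('carton centre',np.mean(c,0)[:2]+.056*n5)
E
```

```text
[0.37488305 0.44483063 0.012     ] [0.47005706 0.43749877 0.012     ] 0.0954560090286049 -4.405155931976009
[0.41686302 0.36838036]
[array([0.39247501, 0.43164687, 0.1479    ]), array([0.44651474, 0.42666683, 0.1479    ])] [0.41949488 0.42915685 0.1479    ]
carton centre [0.41471153 0.37336152]
```

View pics/w6c.png

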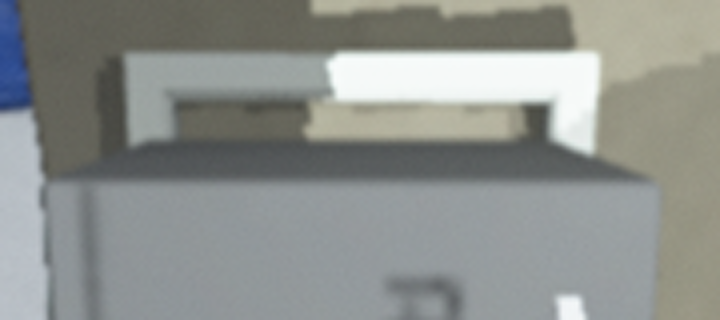

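Emit:
play_rows(deltas=[[-5,1,15,0,0,0,30],[0,0,22,0,0,0,30],[0,0,18,0,0,0,30],[0,0,6,0,0,0,30],[0,0,0,0,0,0,30]])

```text
time: 18.3
ee_pos: [0.4175, 0.3708, 0.0784]
tool_rot: [0.737, 0.676, 0.006, -0.001]
force: [-0.4, -0.7, -1.7]
grip_width: 0.06
```

```bash
python3 go.py .415 .3687 .046 -5
```

```text
t 18.30 pos [0.4175 0.3708 0.0784] F [-0.4 -0.7 -1.7] grip 0.0600 j [-1.27  0.51  0.54  2.04 -0.41  0.69 -0.55]
jaw deg -4.91 tilt 0.72
shift mm [-2.6 -2.6 32.4]
rotvec [ 0.0074 -0.0101  0.0015]
```

Emit:
play_rows(deltas=[[-2,-3,5,0.007,-0.01,0,30],[0,0,9,0,0,0,30],[0,0,0,0,0,0,30]])

```text
time: 18.6
ee_pos: [0.4151, 0.3701, 0.066]
tool_rot: [0.737, 0.676, 0.001, -0.0]
force: [0.7, 0.3, -1.2]
grip_width: 0.0603
```

```bash
python3 go.py .415 .3687 .046 -5
```

```text
t 18.60 pos [0.4151 0.3701 0.066 ] F [ 0.7  0.3 -1.2] grip 0.0603 j [-1.26  0.53  0.53  2.04 -0.42  0.67 -0.54]
jaw deg -4.91 tilt 0.16
shift mm [-1.4  0.  20. ]
rotvec [ 0.0014 -0.0024  0.0016]
```

Emit:
play_rows(deltas=[[-1,0,7,0,0,0,30],[0,0,7,0,0,0,30],[0,0,5,0,0,0,30],[0,0,1,0,0,0,30],[0,0,0,0,0,0,30]])

```text
time: 19.1
ee_pos: [0.4152, 0.3695, 0.0446]
tool_rot: [0.737, 0.676, 0.002, -0.0]
force: [-0.8, 2.0, 6.6]
grip_width: 0.0603
```

```bash
python3 go.py .415 .3687 .046 -5
```

```text
t 19.10 pos [0.4152 0.3695 0.0446] F [-0.8  2.   6.6] grip 0.0603 j [-1.23  0.56  0.5   2.05 -0.45  0.63 -0.52]
jaw deg -4.90 tilt 0.20
shift mm [-0.8 -0.2 -1.5]
rotvec [ 0.0016 -0.003   0.0018]
```

Emit:
play_rows(deltas=[[0,0,0,0,0,0,75],[0,0,0,0,0,0,90],[0,0,0,0,0,0,100],[0,0,0,0,0,0,100],[0,0,-25,0,0,0,100],[0,0,-35,0,0,0,100],[0,0,-40,0,0,0,100],[0,0,-40,0,0,0,100]])

```text
time: 19.9
ee_pos: [0.4135, 0.3667, 0.1849]
tool_rot: [0.737, 0.676, -0.002, 0.001]
force: [-0.4, 1.1, 0.6]
grip_width: 0.0856
```

Emit:
play_rows(deltas=[[0,0,-40,0,0,0,100],[0,0,-40,0,0,-0.02,100],[0,0,-20,0,0,-0.03,100],[0,0,0,0,0,-0.03,100],[0,0,0,0,0,0,100]])

```text
time: 20.4
ee_pos: [0.4149, 0.3674, 0.2947]
tool_rot: [0.709, 0.706, 0.002, -0.0]
force: [-0.9, 0.8, -0.1]
grip_width: 0.0858
```

```bash
python3 go.py .548 .4045 .26 0; python3 - <<'E'
from h import *
import pickle
for n in ['wrist','top']:
    P=optics.camera_params(n);im,d=optics.grab_frame(n);cv2.imwrite(f'pics/{n}7.png',im[:,:,::-1]);pickle.dump((P,im,d),open(n+'7.pkl','wb'))
E
```

```text
t 20.40 pos [0.4149 0.3674 0.2947] F [-0.9  0.8 -0.1] grip 0.0858 j [-1.43  0.22  0.7   1.86 -0.15  1.12 -0.68]
jaw deg -0.24 tilt 0.20
shift mm [ 37.5 132.9  35.1]
rotvec [ 0.0018 -0.0031 -0.0041]
```

View pics/wrist7.png

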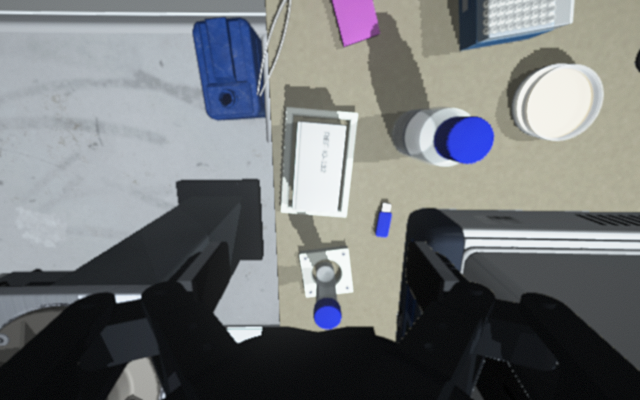

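View pics/top7.png

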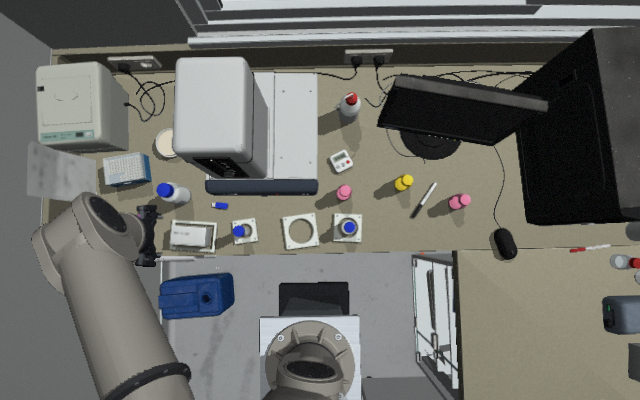

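The carton, tube and small bottle all sit in their frames. Now I'll measure the big cap from the wrist view (466,139).

```bash
python3 - <<'E'
from h import *
import pickle
P,im,d=pickle.load(open('wrist7.pkl','rb'))
m=((im[:,:,2]>150)&(im[:,:,0]<60)&(im[:,:,1]<90)).astype(np.uint8);m[:,:400]=0
n,l,s,c=cv2.connectedComponentsWithStats(m);i=1+np.argmax(s[1:,4]);print(s[i],c[i])
print(px2w(P,467,139,z=.159),px2w(P,467,139,d=np.median(d[136:142,464:470])), px2w(P,455,139,d=d[139,455]))
E
```

```text
[ 447  117   46   46 1607] [469.59365277 139.53578096]
[0.54493599 0.41362069 0.159     ] [0.5455187  0.41353026 0.15783001] [0.53547732 0.41356081 0.15718017]
```

Emit:
play_rows(deltas=[[12,22,0,0,0,0,100],[15,28,0,0,0,0,100],[10,28,0,0,0,0,100],[5,28,0,0,0,0,100],[0,22,0,0,0,0,100],[0,5,0,0,0,0,100],[0,0,0,0,0,0,100]])

```text
time: 21.2
ee_pos: [0.5499, 0.4083, 0.2827]
tool_rot: [0.71, 0.704, -0.006, 0.0]
force: [-0.4, 0.1, -0.5]
grip_width: 0.0854
```

```bash
python3 go.py .546 .409 .25 0; python3 - <<'E'
from h import *
import pickle
for n in ['wrist']:
    P=optics.camera_params(n);im,d=optics.grab_frame(n);cv2.imwrite(f'pics/{n}8.png',im[:,:,::-1]);pickle.dump((P,im,d),open(n+'8.pkl','wb'))
m=((im[:,:,2]>150)&(im[:,:,0]<60)&(im[:,:,1]<90)).astype(np.uint8);m[:,400:]=0
n,l,s,c=cv2.connectedComponentsWithStats(m)
for i in range(1,n):
  if s[i,4]>100: print(s[i],c[i],px2w(P,*c[i],z=.159))
E
```

```text
t 21.20 pos [0.5499 0.4083 0.2827] F [-0.4  0.1 -0.5] grip 0.0854 j [-1.2   0.49  0.67  1.56 -0.32  1.21 -0.47]
jaw deg -0.54 tilt 0.72
shift mm [ 0.9 -3.6 32.7]
rotvec [-0.0089  0.009  -0.0094]
[ 297  166   44   43 1475] [318.10033898 186.45966102] [0.55001531 0.41454254 0.159     ]
[289 239  13  23 240] [294.34583333 250.11666667] [0.5276432 0.3545695 0.159    ]
```

View pics/wrist8.png

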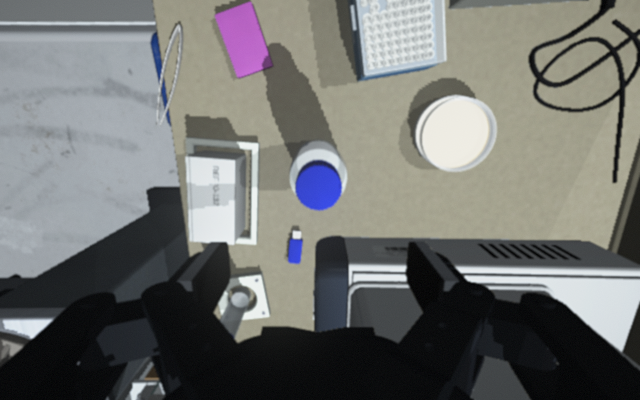

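```bash
python3 - <<'E'
from h import *
import pickle
P,im,d=pickle.load(open('d0.pkl','rb'))['top']
pts=[]
for v in range(175,210):
  for u in range(150,200):
    if d[v,u]>0:
      p=px2w(P,u,v,d=d[v,u])
      if .145<p[2]<.17: pts.append(p)
pts=np.array(pts);print('top',len(pts),pts.min(0),pts.max(0),np.median(pts,0))
P,im,d=pickle.load(open('wrist8.pkl','rb'))
pts=[]
for v in range(130,240):
  for u in range(270,370):
    if d[v,u]>0:
      p=px2w(P,u,v,d=d[v,u])
      if .145<p[2]<.175: pts.append(p)
pts=np.array(pts);print('wrist',len(pts),pts.min(0),pts.max(0),np.median(pts,0))
E
```

```text
top 171 [0.52958833 0.3890458  0.14542934] [0.56859937 0.42947247 0.16077356] [0.54973121 0.40791438 0.15521429]
wrist 1714 [0.52892441 0.39252613 0.14525437] [0.57013884 0.43342966 0.15959675] [0.54992028 0.41431158 0.15619798]
```

Emit:
play_rows(deltas=[[2,0,20,-0.008,0.009,-0.009,100],[0,0,28,0,0,0,100],[0,0,25,0,0,0,100],[0,0,8,0,0,0,100],[0,0,0,0,0,0,100]])

```text
time: 21.75
ee_pos: [0.5445, 0.4112, 0.1994]
tool_rot: [0.706, 0.708, -0.0, -0.002]
force: [-0.4, -0.1, 0.4]
grip_width: 0.0853
```

```bash
python3 go.py .5495 .411 .145 0; python3 - <<'E'
from h import *
import pickle
for n in ['wrist']:
    P=optics.camera_params(n);im,d=optics.grab_frame(n);cv2.imwrite(f'pics/{n}9.png',im[:,:,::-1]);pickle.dump((P,im,d),open(n+'9.pkl','wb'))
m=((im[:,:,2]>150)&(im[:,:,0]<60)&(im[:,:,1]<90)).astype(np.uint8)
n,l,s,c=cv2.connectedComponentsWithStats(m)
for i in range(1,n):
  if s[i,4]>100: print(s[i],c[i],px2w(P,*c[i],z=.159))
E
```

```text
t 21.75 pos [0.5445 0.4112 0.1994] F [-0.4 -0.1  0.4] grip 0.0853 j [-1.18  0.55  0.63  1.66 -0.37  1.05 -0.43]
jaw deg 0.10 tilt 0.19
shift mm [-0.3  5.1 54.3]
rotvec [-0.0029 -0.0017  0.0017]
[ 294  196   65   61 3106] [325.79265937 225.56922086] [0.54997945 0.41481746 0.159     ]
[284 272  16  28 375] [290.94133333 285.58666667] [0.52843888 0.37466608 0.159     ]
```

View pics/wrist9.png

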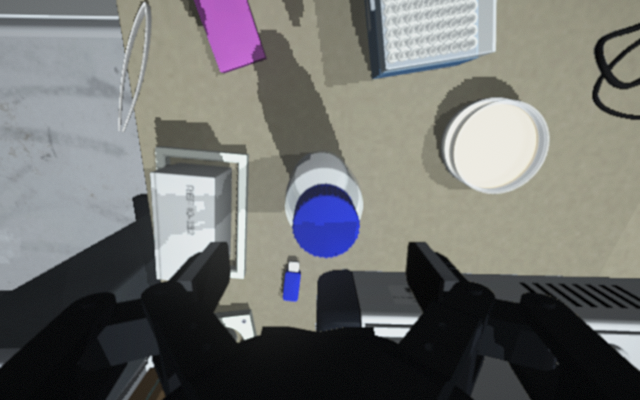

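Emit:
play_rows(deltas=[[1,5,12,0,0,0,100],[0,0,18,0,0,0,100],[0,0,18,0,0,0,100],[0,0,6,0,0,0,100],[0,0,0,0,0,0,100]])

```text
time: 22.3
ee_pos: [0.551, 0.4138, 0.1447]
tool_rot: [0.706, 0.708, 0.002, -0.002]
force: [-0.3, 0.4, 0.9]
grip_width: 0.0858
```

```bash
python3 go.py .5498 .412 .145 0
```

```text
t 22.30 pos [0.551  0.4138 0.1447] F [-0.3  0.4  0.9] grip 0.0858 j [-1.15  0.62  0.6   1.69 -0.41  0.96 -0.4 ]
jaw deg 0.12 tilt 0.31
shift mm [-1.8 -1.2 -0.3]
rotvec [ 0.0004 -0.0054  0.0022]
```

Emit:
play_rows(deltas=[[-1,-1,0,0,-0.005,0,100],[0,0,0,0,0,0,60],[0,0,0,0,0,0,40],[0,0,0,0,0,0,10],[0,0,0,0,0,0,10],[0,0,0,0,0,0,10],[0,0,0,0,0,0,10]], force=70)

```text
time: 23.0
ee_pos: [0.5506, 0.4131, 0.1467]
tool_rot: [0.706, 0.708, 0.001, 0.0]
force: [-0.0, -0.3, -2.1]
grip_width: 0.0397
```

```bash
python3 go.py .5 .41 .31 0
```

```text
t 23.00 pos [0.5506 0.4131 0.1467] F [-0.  -0.3 -2.1] grip 0.0397 j [-1.15  0.62  0.6   1.69 -0.41  0.96 -0.4 ]
jaw deg 0.11 tilt 0.15
shift mm [  -2.7  -50.2 -163.4]
rotvec [ 0.0021 -0.0017  0.002 ]
```

Emit:
play_rows(deltas=[[0,0,-15,0,0,0,10],[0,0,-25,0,0,0,10],[0,0,-30,0,0,0,10],[0,0,-30,0,0,0,10],[0,0,-30,0,0,0,10],[0,-15,-20,0,0,0,10],[0,-25,-5,0,0,0,10],[-10,-25,0,0,0,0,10]])

```text
time: 23.8
ee_pos: [0.4851, 0.4005, 0.3116]
tool_rot: [0.708, 0.706, -0.0, 0.001]
force: [-0.1, 0.1, -6.0]
grip_width: 0.0395
```

```bash
python3 go.py .43 .2 .3 0
```

```text
t 23.80 pos [0.4851 0.4005 0.3116] F [-0.1  0.1 -6. ] grip 0.0395 j [-1.33  0.36  0.7   1.67 -0.24  1.2  -0.57]
jaw deg -0.15 tilt 0.15
shift mm [-200.6  -54.6   12. ]
rotvec [ 0.0012  0.0023 -0.0025]
```

Emit:
play_rows(deltas=[[-22,-20,0,0,0,0,10],[-28,-18,1,0,0,0,10],[-32,-12,1,0,0,0,10],[-35,-4,1,0,0,0,10],[-35,0,1,0,0,0,10],[-35,0,1,0,0,0,10],[-35,0,0,0,0,0,10],[-35,0,0,0,0,0,10]])

```text
time: 24.6
ee_pos: [0.4244, 0.1352, 0.3104]
tool_rot: [0.706, 0.708, 0.0, -0.002]
force: [0.5, -0.3, -5.9]
grip_width: 0.0398
```

```bash
python3 go.py .425 .021 .28 0
```

```text
t 24.60 pos [0.4244 0.1352 0.3104] F [ 0.5 -0.3 -5.9] grip 0.0398 j [-1.31 -0.08  0.83  2.05  0.06  1.15 -0.5 ]
jaw deg 0.18 tilt 0.20
shift mm [-114.3    0.3   30.1]
rotvec [-0.002  -0.003   0.0032]
```

Emit:
play_rows(deltas=[[-32,0,0,0,0,0,10],[-30,0,0,0,0,0,10],[-25,0,5,0,0,0,10],[-12,0,15,0,0,0,10],[0,0,20,0,0,0,10],[0,0,20,0,0,0,10],[0,0,5,0,0,0,10],[0,0,0,0,0,0,10]])

```text
time: 25.4
ee_pos: [0.4231, 0.0229, 0.2469]
tool_rot: [0.712, 0.703, 0.005, -0.007]
force: [-0.2, -0.4, -5.5]
grip_width: 0.0399
```

```bash
python3 go.py .424 .021 .2 0; python3 - <<'E'
from h import *
import pickle
for n in ['wrist']:
    P=optics.camera_params(n);im,d=optics.grab_frame(n);cv2.imwrite(f'pics/{n}10.png',im[:,:,::-1]);pickle.dump((P,im,d),open(n+'10.pkl','wb'))
E
```

```text
t 25.40 pos [0.4231 0.0229 0.2469] F [-0.2 -0.4 -5.5] grip 0.0399 j [-1.24 -0.07  1.04  2.18  0.05  1.   -0.24]
jaw deg -0.72 tilt 0.94
shift mm [-2.6  1.  46.8]
rotvec [-0.0026 -0.0163 -0.0127]
```

View pics/wrist10.png

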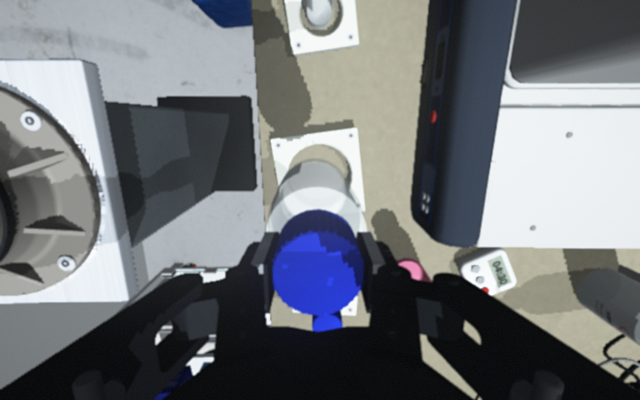

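```bash
python3 - <<'E'
from h import *
import pickle
P,im,d=pickle.load(open('wrist10.pkl','rb'))
cv2.imwrite('pics/w10c.png',cv2.resize(im[120:250,240:400,::-1],None,fx=4,fy=4,interpolation=cv2.INTER_CUBIC))
E
```

```text
(no output)
```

View pics/w10c.png

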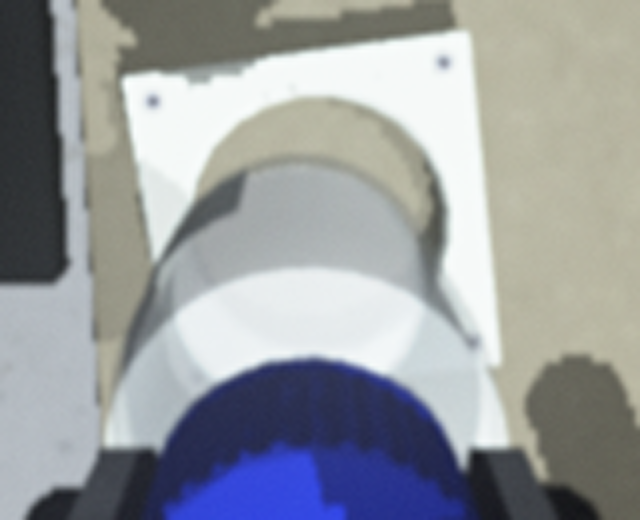

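```bash
python3 - <<'E'
from h import *
import pickle
P,im,d=pickle.load(open('wrist10.pkl','rb'))
f=lambda x,y,z:px2w(P,(x+.5)/4-.5+240,(y+.5)/4-.5+120,z)
a,b,c=f(123,77,.012),f(469,32,.012),f(501,366,.012);print(a,b,c,(a+c)/2,np.linalg.norm(a-b),np.linalg.norm(c-b))
e=b-a;n=np.array([e[1],-e[0]])/np.hypot(*e[:2]);print('c2',((a+b)/2)[:2]+.052*n)
print('foot far',f(300,158,.1),'-> y', f(300,158,.1)[1]-.032)
E
```

```text
[0.36713217 0.06648703 0.012     ] [0.47048335 0.0782435  0.012     ] [ 0.48275594 -0.02555985  0.012     ] [0.42494405 0.02046359 0.012     ] 0.1040176960580129 0.1045263229315999
c2 [0.424685   0.02069847]
foot far [0.42109042 0.05280026 0.1       ] -> y 0.020800262578452584
```

Emit:
play_rows(deltas=[[-1,1,10,-0.003,-0.016,-0.012,10],[0,0,20,0,0,0,10],[0,0,20,0,0,0,10],[0,0,12,0,0,0,10],[0,0,0,0,0,0,10]])

```text
time: 25.95
ee_pos: [0.4275, 0.0247, 0.188]
tool_rot: [0.706, 0.708, 0.004, -0.0]
force: [0.3, -0.6, -5.7]
grip_width: 0.0395
```

```bash
python3 go.py .4245 .0215 .147 0
```

```text
t 25.95 pos [0.4275 0.0247 0.188 ] F [ 0.3 -0.6 -5.7] grip 0.0395 j [-1.19  0.14  1.08  2.24 -0.17  0.84  0.01]
jaw deg 0.18 tilt 0.49
shift mm [-3.5 -3.2 41. ]
rotvec [ 0.0054 -0.0067  0.0032]
```

Emit:
play_rows(deltas=[[-3,-3,6,0.005,-0.006,0,10],[0,0,8,0,0,0,10],[0,0,2,0,0,0,10],[0,0,0,0,0,0,10]])

```text
time: 26.35
ee_pos: [0.4258, 0.0226, 0.1733]
tool_rot: [0.706, 0.709, 0.002, -0.0]
force: [1.0, 1.2, -6.2]
grip_width: 0.0397
```

```bash
python3 go.py .4245 .0215 .147 0
```

```text
t 26.35 pos [0.4258 0.0226 0.1733] F [ 1.   1.2 -6.2] grip 0.0397 j [-1.15  0.18  1.06  2.26 -0.22  0.8   0.07]
jaw deg 0.25 tilt 0.22
shift mm [-1.1 -1.3 26.3]
rotvec [ 0.0022 -0.0033  0.0044]
```

Emit:
play_rows(deltas=[[-1,-1,5,0.002,-0.003,0,10],[0,0,8,0,0,0,10],[0,0,6,0,0,0,10],[0,0,3,0,0,0,10],[0,0,1,0,0,0,10],[0,0,0,0,0,0,10]])

```text
time: 26.95
ee_pos: [0.4249, 0.0216, 0.1485]
tool_rot: [0.706, 0.709, 0.0, -0.0]
force: [-0.1, 0.1, -6.2]
grip_width: 0.0396
```

```bash
python3 go.py .4245 .0215 .147 0
```

```text
t 26.95 pos [0.4249 0.0216 0.1485] F [-0.1  0.1 -6.2] grip 0.0396 j [-1.08  0.24  1.01  2.28 -0.3   0.75  0.15]
jaw deg 0.26 tilt 0.02
shift mm [-0.1 -0.4  1.5]
rotvec [ 0.0002 -0.0004  0.0045]
```

Emit:
play_rows(deltas=[[0,0,2,0,0,0,10],[0,0,1,0,0,0,10],[0,0,0,0,0,0,10]])

```text
time: 27.25
ee_pos: [0.4259, 0.0218, 0.1468]
tool_rot: [0.706, 0.709, 0.001, -0.001]
force: [0.2, -0.2, -6.1]
grip_width: 0.0395
```

```bash
python3 go.py .4245 .0215 .147 0
```

```text
t 27.25 pos [0.4259 0.0218 0.1468] F [ 0.2 -0.2 -6.1] grip 0.0395 j [-1.07  0.25  1.    2.28 -0.31  0.75  0.16]
jaw deg 0.24 tilt 0.15
shift mm [-0.2 -1.4 -0.2]
rotvec [ 0.0003 -0.0025  0.0042]
```

Wrist force still shows the bottle's full weight, so I'll go down another 1–2 mm until it rests.

Emit:
play_rows(deltas=[[0,-1,1,0,0,0,10],[0,0,1,0,0,0,10],[0,0,0,0,0,0,10]])

```text
time: 27.55
ee_pos: [0.4265, 0.0223, 0.1468]
tool_rot: [0.706, 0.709, 0.003, -0.001]
force: [-0.3, 0.2, -6.2]
grip_width: 0.0396
```

```bash
python3 go.py .4245 .0215 .145 0
```

```text
t 27.55 pos [0.4265 0.0223 0.1468] F [-0.3  0.2 -6.2] grip 0.0396 j [-1.06  0.25  1.    2.28 -0.32  0.75  0.16]
jaw deg 0.25 tilt 0.35
shift mm [-0.8 -2.   1.8]
rotvec [ 0.002  -0.0059  0.0043]
```

Emit:
play_rows(deltas=[[0,-2,3,0.002,-0.005,0,10],[0,0,2,0,0,0,10]])

```text
time: 27.75
ee_pos: [0.429, 0.0236, 0.146]
tool_rot: [0.706, 0.709, 0.004, -0.001]
force: [-24.6, -1.4, 87.5]
grip_width: 0.0396
```

```bash
python3 go.py .4245 .0215 .145 0
```

```text
t 27.75 pos [0.429  0.0236 0.146 ] F [-24.6  -1.4  87.5] grip 0.0396 j [-1.06  0.25  0.99  2.28 -0.33  0.74  0.16]
jaw deg 0.25 tilt 0.49
shift mm [-2.1 -4.5  1. ]
rotvec [ 0.0051 -0.0068  0.0044]
```

Emit:
play_rows(deltas=[[0,0,-1,0,0,0,10]])

```text
time: 27.85
ee_pos: [0.4296, 0.0238, 0.1476]
tool_rot: [0.705, 0.709, 0.005, -0.001]
force: [0.4, -0.5, -6.4]
grip_width: 0.0392
```

```bash
python3 go.py .4245 .0215 .147 0; python3 - <<'E'
from h import *
im,d=optics.grab_frame('wrist');cv2.imwrite('pics/w11.png',im[:,:,::-1])
im,d=optics.grab_frame('side');cv2.imwrite('pics/s11.png',cv2.resize(im[120:280,220:380,::-1],None,fx=4,fy=3.7,interpolation=cv2.INTER_CUBIC))
E
```

```text
t 27.85 pos [0.4296 0.0238 0.1476] F [ 0.4 -0.5 -6.4] grip 0.0392 j [-1.06  0.25  0.99  2.28 -0.32  0.75  0.16]
jaw deg 0.26 tilt 0.56
shift mm [-2.3 -5.1  0.6]
rotvec [ 0.0059 -0.0078  0.0045]
```

View pics/w11.png

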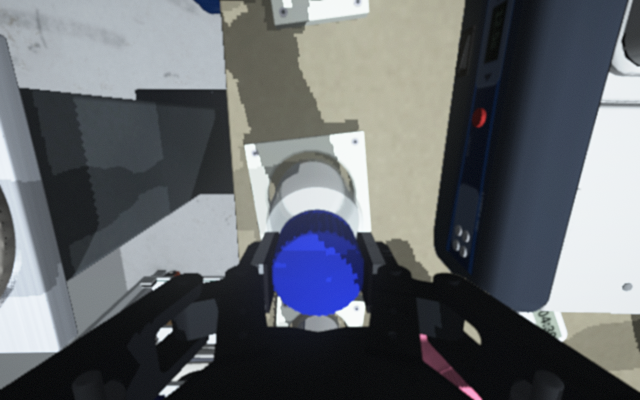

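View pics/s11.png

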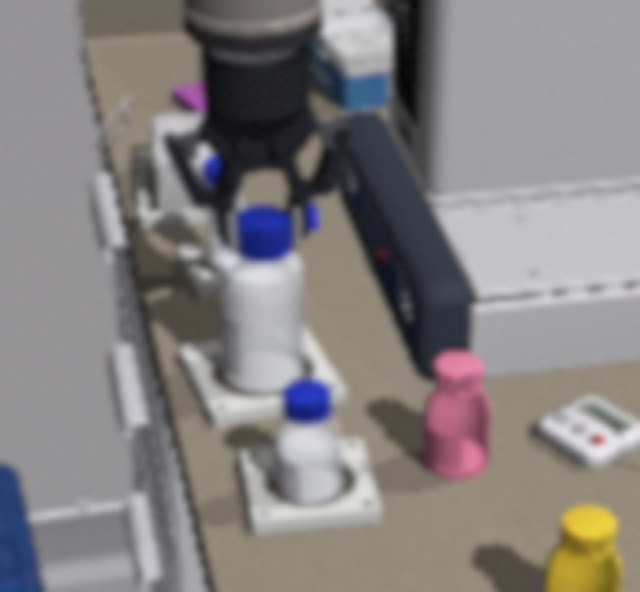

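Emit:
play_rows(deltas=[[-2,-4,0,0.005,-0.007,0,10],[0,0,0,0,0,0,10]])

```text
time: 28.15
ee_pos: [0.4245, 0.0215, 0.1467]
tool_rot: [0.706, 0.709, -0.0, 0.0]
force: [-0.2, -0.1, -6.2]
grip_width: 0.0397
```

```bash
python3 go.py .4245 .0215 .147 0
```

```text
t 28.15 pos [0.4245 0.0215 0.1467] F [-0.2 -0.1 -6.2] grip 0.0397 j [-1.07  0.25  1.    2.28 -0.31  0.75  0.15]
jaw deg 0.26 tilt 0.06
shift mm [ 0.  -0.  -0.3]
rotvec [0.0002 0.001  0.0045]
```

Pose is exact and the bottle hangs a millimetre or less over the bench, so I'll release.

Emit:
play_rows(deltas=[[0,0,0,0,0,0,35],[0,0,0,0,0,0,55],[0,0,0,0,0,0,90],[0,0,0,0,0,0,100],[0,0,0,0,0,0,100],[0,0,-20,0,0,0,100],[0,0,-30,0,0,0,100],[0,0,-35,0,0,0,100]])

```text
time: 28.95
ee_pos: [0.4235, 0.0201, 0.2298]
tool_rot: [0.706, 0.708, -0.005, 0.002]
force: [-1.4, 2.1, 2.2]
grip_width: 0.0858
```

Emit:
play_rows(deltas=[[0,0,-35,0,0,0,100],[0,0,-30,0,0,0,100],[25,0,-10,0,0,0,100],[35,0,0,0,0,0,100],[40,0,0,0,0,0,100],[40,0,0,0,0,0,100],[40,0,0,0,0,0,100],[40,0,0,0,0,0,100]])

```text
time: 29.75
ee_pos: [0.4273, 0.2438, 0.3136]
tool_rot: [0.71, 0.704, 0.004, -0.001]
force: [0.6, -0.2, 1.0]
grip_width: 0.0854
```

Emit:
play_rows(deltas=[[40,-10,0,0,0,0,100],[40,-15,0,0,0,0,100],[40,-15,0,0,0,0,100],[40,-15,0,0,0,0,100],[40,-15,0,0,0,0,100],[40,-15,0,0,0,0,100],[30,0,0,0,0,0,100],[0,0,0,0,0,0,100]])

```text
time: 30.55
ee_pos: [0.3376, 0.5314, 0.3134]
tool_rot: [0.708, 0.706, 0.004, -0.001]
force: [-0.4, -0.7, -0.4]
grip_width: 0.0852
```

```bash
python3 go.py; python3 - <<'E'
from h import *
import pickle
for n in ['top','side']:
    P=optics.camera_params(n);im,d=optics.grab_frame(n);pickle.dump((P,im,d),open(n+'12.pkl','wb'))
    c=im[150:260,150:430] if n=='top' else im[120:350,230:400]
    cv2.imwrite(f'pics/{n}12.png',cv2.resize(c[:,:,::-1],None,fx=2.8 if n=='top' else 2.5,fy=2.8 if n=='top' else 2.5,interpolation=cv2.INTER_CUBIC))
E
```

```text
t 30.55 pos [0.3376 0.5314 0.3134] F [-0.4 -0.7 -0.4] grip 0.0852 j [-1.67  0.36  0.74  1.68 -0.26  1.2  -0.87]
jaw deg -0.11 tilt 0.44
```

View pics/top12.png

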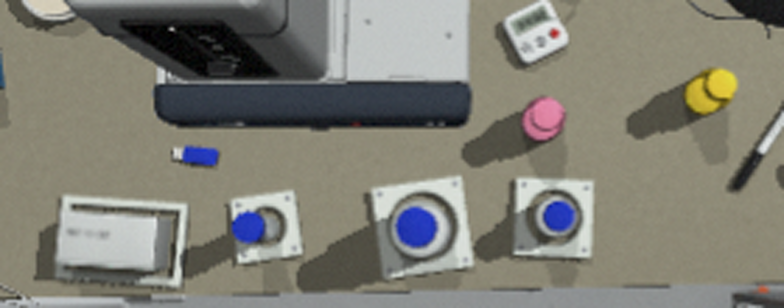

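View pics/side12.png

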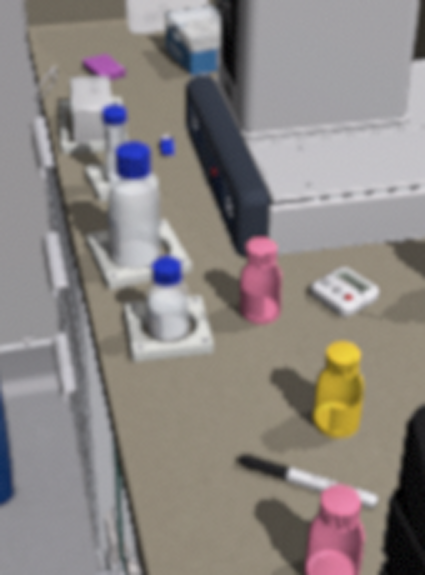

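```bash
python3 - <<'E'
from h import *
import pickle
P,im,d=pickle.load(open('top12.pkl','rb'))
F={'tube':((.428,.2003),.100,.125),'big':((.4238,.0202),.145,.17),'small':((.4313,-.130),.085,.11),'carton':((.4155,.3685),.052,.068)}
H,W=d.shape;pts=[]
for v in range(195,260):
  for u in range(150,400):
    if d[v,u]>0: pts.append(np.r_[px2w(P,u,v,d=d[v,u]),im[v,u]])
pts=np.array(pts)
for n,(c,a,b) in F.items():
    p=pts[(pts[:,2]>a)&(pts[:,2]<b)&(np.hypot(pts[:,0]-c[0],pts[:,1]-c[1])<(.09 if n=='carton' else .04))]
    q=p[:,:3]; mid=(q.min(0)+q.max(0))/2
    print(n,len(q),'mid',mid.round(4),'ext',(q.max(0)-q.min(0)).round(3),'zmed',np.median(q[:,2]).round(4),'off mm',((mid[:2]-c)*1000).round(1))
    if n=='carton': r=cv2.minAreaRect((q[:,:2]*1000).astype(np.float32));print(r)
E
```

```text
tube 106 mid [0.425  0.1987 0.1113] ext [0.03  0.032 0.016] zmed 0.1145 off mm [-3.  -1.6]
big 162 mid [0.4207 0.0182 0.1548] ext [0.04  0.037 0.013] zmed 0.156 off mm [-3.1 -2. ]
small 93 mid [ 0.4301 -0.132   0.0942] ext [0.03  0.028 0.014] zmed 0.0956 off mm [-1.2 -2. ]
carton 623 mid [0.4139 0.3693 0.0583] ext [0.064 0.113 0.012] zmed 0.0572 off mm [-1.6  0.8]
((415.3719787597656, 368.4252624511719), (110.09683990478516, 57.98279571533203), 83.1203384399414)
```

All four are within about 4 mm of their frame centres at the right heights, so I'm handing in.

```bash
python3 -c "
from h import *
s=telemetry.observe();print(s['time'],abs(s['joint_vel']).max());print(job_done())"
```

```text
30.65 0.03240833962678667
the job is handed in; nothing more can be done
None
```

I put all four things upright in their frames and handed the job in at about 31 s of the 115 s. The tube came out of the wide frame into the narrow one first. Then came the small bottle into the middle frame, the carton into the oblong and the big bottle into the wide.

**Last checks (top camera depth, after the arm had backed away):**

| Thing | Offset from frame centre | Height of top, measured / nominal |
|---|---|---|
| Tube | about 3.4 mm | 114.5 / 115 mm |
| Big bottle | about 3.7 mm | 156 / 159 mm |
| Small bottle | about 2.3 mm | 95.6 / 97 mm |
| Carton | about 1.8 mm | 57.2 / 59 mm |

- **Limits:** the offset limit is 13 mm. The carton's long axis is within about 2° of its frame's.
- **Upright and untouched:** in the pictures everything looks upright, and the gripper is well clear. The marker and timer look unmoved, and I never went near the timer. I did not measure tilt, or the marker's and timer's final positions, as numbers.

**What disagreed or went less smoothly:**
- **Camera mismatch:** the top and wrist cameras differed by up to 9 mm in y on the big bottle's cap at first. They came within about 4 mm once I corrected for the visible side of the cap and looked closer, and I aimed between them.
- **Hard contact:** setting down the big bottle, one step pressed it on the bench with a brief wrist force of about 87 N (limit 120 N). I backed off 1 mm, re-centred and released it about a millimetre above the bench.

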